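# Lock the mixing pot's lid with the T-key

### The arm

A 6-joint arm with a two-finger parallel gripper is mounted at the origin on the work surface. World frame = base frame: x ahead of the robot, y to its left, z up, the work surface at z = 0. Lengths are in m, angles in rad, forces in N, time in s.
With the tool pointing down it reaches from about 0.325 to 0.775 m from the base axis. Payload 5.5 kg.
Tool frame: the origin (TCP) lies between the finger pads; the fingertips stand 8 mm ahead of it and the grasp point (between the pads) lies 11 mm behind it; z points along the fingers, y is the direction in which the jaws open and shut (so a half turn about z gives the same grasp; the last joint's range is limited). The gripper opens to 88 mm and grips with 3 to 60 N. Pads are 20 mm wide; open, the fingers measure 115 mm over their backs; the gripper's body (75 mm by 178 mm) begins 61 mm behind the grasp point.
Start: joints at [1.123, 0.091, 1.231, -0, 1.82, -0.057], TCP at [0.229, 0.555, 0.231] pointing down, gripper open.
Joint ranges: [-2.87, 2.87], [-0.86, 2.18], [0.17, 2.46], [-1.51, 4.65], [0.06, 2.69], [-2.65, 2.65]. Speed limits (rad/s): [2.57, 2.57, 3.01, 3.14, 3.14, 3.14].

### API

Orientations are given as a 3x3 rotation matrix whose columns are the frame's x, y, z axes.
In Python, from bench import get_state, snapshot, camera_params, hand_in gives the robot as it stands.
- The arm moves only by the shell command python3 -m jog 'ROWS'. ROWS is JSON, a list of rows, each an object of numbers: "wx", "wy", "wz": the turn, a rotation vector about the tool's x, y, z in rad; "x", "y", "z": the shift along the tool's x, y, z in cm; "jaw": the opening, from 0 (shut) to 1 (fully open). A call has 1 to 5 rows; each row is the pose to reach, as a shift and turn from the pose commanded when the call began, along the tool's axes at that moment; what a row does not reach only later rows make up. A row lasts 1/10 s, in which the tool goes at most 50 mm and 8.59 degrees, less where a joint would pass 70% of its speed; a pose out of reach is approached as far as the arm can. A call with a gripper value outside its range is refused whole. The fingers move at their own pace and stop on an object; the grip force is fixed at half the most. Time passes only in rows, so rows that repeat a pose let the fingers close. It gives the time, the measured TCP pose, the force and the opening at its end, in the units of the state.
- get_state(): the state, without advancing time (a new reading comes with each control period).
- snapshot(name): name is "scene" or "top" or "wrist"; returns the picture (384x512x3 uint8, red, green, blue); there is no depth.
- camera_params(name): a dict with "intrinsics" (3x3 intrinsics, pixels), "position" and "attitude" of the camera in the world. Camera axes: x right, y up, looking along -z (the intrinsics and any distortion apply to the point x, -y, -z); pixel columns grow to the right and rows downward; lengths in m; the calibration is good to about 2 mm. A picture is of the moment at which its call begins: read the wrist's pose just before it. camera_params takes no time and is no camera call; for the wrist camera it gives the pose at the moment of the call.
- hand_in(): hands the job in, once; it reports no verdict.
The state is a dict: "t": time; "q": joint angles; "joint_velocities": joint speeds; "effort": joint torques, N m; "ee_pos": TCP position; "eef_rot": TCP orientation; "ft_force": force on the tool from outside, world axes, zero at the start; "moment": the same for the moment, N m; "grip_width": finger opening in m.
Only numpy, scipy, OpenCV 4.12 (cv2) and the standard library are available. Lean on these libraries where they do the work, as an engineer would, in place of code of your own. Each camera call takes 0.05 s, during which the arm holds its last target. There are 200 camera calls.

### The job

Take the T-handled key from the wooden rack, put its blade fully down into the sunken lock in the middle of the mixing pot's lid, and turn it clockwise as far as it goes. Let go and leave the key standing in the lock; leave the round-knobbed key in the rack.

Things in the scene. Friction and masses are not known exactly. Their poses are not given: they have to be found in the camera images.
- t_key: Right key, steel, 0.22 kg, upright in a rack. Sizes in mm. Origin: centre of the blade's lower edge; z up the shank; x along blade and handle (same after half a turn). Handle: black bar 90 (x) x 16 (y) x 18 high, centre 110 above origin. Blade 28 (x) x 8 (y), 24 high. Shank 10 across. Disc 48 across, 5 thick, underside 32 above origin: rests on the rack or, key home, on the collar rim, so it stands alone.
- knob_key: Wrong key, stays put: as the T-key, but with a round black knob (42 mm across, 18 high) for a bar and a 12 mm round pin for a blade. Origin: centre of the pin's lower end; z up. Both keys stand in a fixed plywood rack, 70 x 190 x 55 mm high, pockets 100 mm apart, either key in either pocket; the T-key's bar lies along the rack's length.
- lock_slot (a point): Centre of the slot's floor in the lock plug; turns with it; x along the slot, z up. Slot 15 mm wide, 12 deep, between two brass cheeks at the bottom of a round well 37 across; its steel collar is 56 across, stands on the lid of a fixed steel pot (lid 158 across, top 85 above table), rim 34 above this point. Key home: its origin 2 mm above this point. Blade has 0.26 rad play each way in the slot.
- lock (a joint): Turn of the lock plug in rad: grows as it turns clockwise seen from above, from a start between 0 and 0.25 to a hard stop at 1.05, which is locked. It needs about 0.12 N m and stays where it is left.
Mind the look-alikes: they are no part of the job. Leave any pink or red look-alike of the t_key alone. What is shaped like the part that bears lock_slot but blue or pink is not meant.

How it is judged:
By the outcome, as a careful person would: the job done as asked, in the order asked, and still so for the second after the job is handed in, with the robot touching nothing.
It also fails if it takes over 45 s, if anything falls off the work surface, if the arm or the gripper's body presses on something with over 40 N, if the wrist force passes 120 N, or if a joint passes its speed limit or range.

## Working session

There is one attempt and no reset: what is moved stays moved. The work goes in short steps, Python scripts to look and compute and a shell command to move; the robot and the scene stay as the last step left them, time stands still between calls to the robot, and variables do not carry over. Pictures are saved under pics/ and viewed, about 8 in all and at most 12, crops included, and the job is handed in when it is done.

```bash
mkdir -p pics; ls; python3 - <<'E'
from bench import *
import cv2,numpy as np
for n in("scene","top"):
    cv2.imwrite(f"pics/{n}0.png",snapshot(n)[:,:,::-1]);p=camera_params(n);print(n,p)
a=[cv2.imread(f"pics/{n}0.png") for n in("scene","top")]
s=get_state();print(s)
E
```

```text
pics
scene {'intrinsics': array([[491.79447401,   0.        , 253.37018622],
       [  0.        , 491.79447401, 188.85799255],
       [  0.        ,   0.        ,   1.        ]]), 'position': array([1.17578404, 0.41186841, 1.21651686]), 'attitude': array([[-0.50103982, -0.69117541,  0.52080289],
       [ 0.86530384, -0.39006504,  0.31479918],
       [-0.01443446,  0.60837967,  0.79351485]])}
top {'intrinsics': array([[447.97945732,   0.        , 248.12772354],
       [  0.        , 447.97945732, 187.60016652],
       [  0.        ,   0.        ,   1.        ]]), 'position': array([ 0.17065699, -0.05261892,  1.57990964]), 'attitude': array([[ 0.02528261,  0.9868159 , -0.15985986],
       [-0.9996475 ,  0.02625268,  0.00395886],
       [ 0.00810341,  0.15970342,  0.98713178]])}
{'t': 0.1, 'q': array([ 1.12330681e+00,  9.17956910e-02,  1.23176466e+00, -3.50467918e-05,
        1.81977568e+00, -5.66737429e-02]), 'joint_velocities': array([ 1.88056418e-05, -2.90964448e-03, -3.09234818e-03,  2.70607666e-04,
       -9.39471902e-04, -1.24480195e-03]), 'effort': array([ 3.74172698e-03, -4.47861207e+01, -4.07567561e+01,  7.01170228e-02,
        2.85398390e-02, -1.08637821e-04]), 'ee_pos': array([0.22845736, 0.55453892, 0.22961313]), 'eef_rot': array([[-9.24595303e-01,  3.80950129e-01, -7.23741701e-04],
       [ 3.80950811e-01,  9.24593945e-01, -1.58641034e-03],
       [ 6.48239695e-05, -1.74249754e-03, -9.99998480e-01]]), 'ft_force': array([-0.09013212,  0.05532389,  0.23196488]), 'moment': array([-0.04300781, -0.01828664,  0.03053212]), 'grip_width': 0.08751540918945877}
```

View pics/scene0.png

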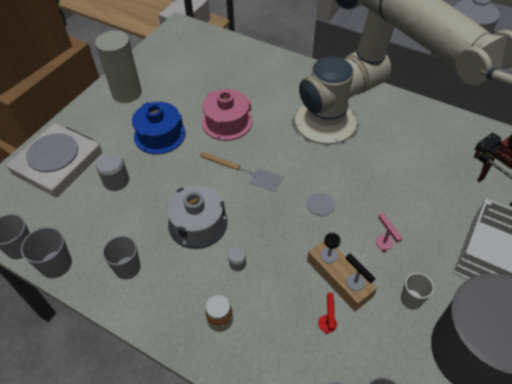

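View pics/top0.png

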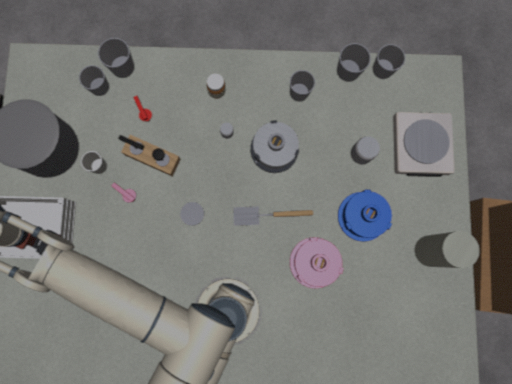

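The scene view shows the rack at (341,272), with the black T-bar at (360,267) and the round knob at (332,240). The grey steel pot is at (197,215), and in the top view it is at (275,143).
Candidates in the scene view:
- **Keys:** the black T-bar key at (360,267) is the one meant. The pink key (388,230) and the red key (330,315) are look-alikes, and the knob at (332,240) is the wrong key.
- **Pots:** the steel pot at (197,215) is the one meant. The blue one (158,125) and the pink one (227,112) are look-alikes.

I'll confirm this in a crop.

```bash
cat > h.py <<'E'
import numpy as np,cv2
from bench import *
def ray(p,uv):
    K=p["intrinsics"];d=np.linalg.solve(K,[uv[0],uv[1],1.]);d=np.array([d[0],-d[1],-d[2]])
    return np.array(p["position"]),np.array(p["attitude"])@d/np.linalg.norm(d)
def plane(p,uv,z):
    o,d=ray(p,uv);return o+d*(z-o[2])/d[2]
def tri(obs):
    A=np.zeros((3,3));b=np.zeros(3);R=[ray(p,u) for p,u in obs]
    for o,d in R:
        P=np.eye(3)-np.outer(d,d);A+=P;b+=P@o
    x=np.linalg.solve(A,b);return x,[round(1e3*np.linalg.norm(np.cross(x-o,d)),1) for o,d in R]
def proj(p,X):
    c=np.array(p["attitude"]).T@(np.array(X)-p["position"]);v=p["intrinsics"]@[c[0],-c[1],-c[2]];return v[:2]/v[2]
E
python3 - <<'E'
from h import *
s=cv2.imread("pics/scene0.png");t=cv2.imread("pics/top0.png")
c=lambda i,x,y,w=100,h=75:cv2.resize(i[y:y+h,x:x+w],(400,300),interpolation=cv2.INTER_CUBIC)
cv2.imwrite("pics/crop1.png",np.vstack([np.hstack([c(s,295,225),c(s,147,175)]),np.hstack([c(t,100,115),c(t,225,105)])]))
S=camera_params("scene");T=camera_params("top")
print("bar",tri([(S,(360,267)),(T,(130,143))]));print("knob",tri([(S,(332,240)),(T,(158,155))]));print("collar",tri([(S,(194,200)),(T,(276,142))]))
print(camera_params("wrist"))
E
```

```text
bar (array([0.54496328, 0.33486105, 0.13379802]), [np.float64(2.2), np.float64(2.2)])
knob (array([0.50700107, 0.24133198, 0.13139215]), [np.float64(1.2), np.float64(1.2)])
collar (array([ 0.56676028, -0.14923538,  0.11371776]), [np.float64(0.8), np.float64(0.8)])
{'intrinsics': array([[299.1835827 ,   0.        , 255.45664385],
       [  0.        , 299.1835827 , 188.12599368],
       [  0.        ,   0.        ,   1.        ]]), 'position': array([0.15627609, 0.58425004, 0.38400363]), 'attitude': array([[ 0.38094198, -0.88628348, -0.26340997],
       [ 0.92459704,  0.36457693,  0.1104716 ],
       [-0.00187595, -0.28563134,  0.95833774]])}
```

View pics/crop1.png

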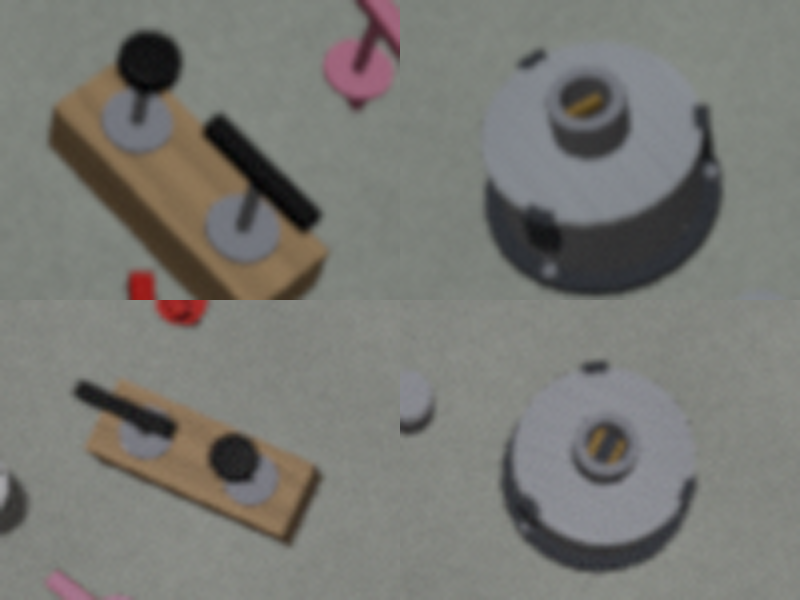

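Crop confirmed: the black-bar T-key stands in the left pocket, and the steel pot's lock has brass cheeks. I'll move above the T-key with the jaws across its bar.

```bash
R='{"x":-23,"y":-5,"z":-4,"wz":0.74,"jaw":1}'; python3 -m jog '[{"x":-23,"y":-5,"z":-4,"wz":0.74,"jaw":1},{"x":-23,"y":-5,"z":-4,"wz":0.74,"jaw":1},{"x":-23,"y":-5,"z":-4,"wz":0.74,"jaw":1},{"x":-23,"y":-5,"z":-4,"wz":0.74,"jaw":1},{"x":-23,"y":-5,"z":-4,"wz":0.74,"jaw":1}]'
cat >> h.py <<'E'
def go(p,yawy):
    "shift (cm) and wz for TCP target p, tool-y yaw in deg, from the present pose"
    s=get_state();R=s["eef_rot"];y=np.degrees(np.arctan2(R[1,1],R[0,1]))
    d=(yawy-y+180)%360-180
    print("tcp",s["ee_pos"].round(4),"yawy",y.round(2),"-> xyz cm",(R.T@(np.array(p)-s["ee_pos"])*100).round(2),"wz",round(-np.radians(d),4),"tilt",R[:2,2].round(4),"t",s["t"])
E
python3 -c "
from h import *
go((.545,.335,.26),-22)"
```

```text
tcp [0.2285 0.5545 0.2296] yawy 67.61 -> xyz cm [-37.63  -8.25  -3.03] wz 1.5639 tilt [-0.0007 -0.0016] t 0.1$[0]: bad value
```

```bash
python3 -m jog '[{"wx":0.0,"wy":0.0,"wz":0.74,"x":-23.0,"y":-5.0,"z":-4.0,"jaw":1.0},{"wx":0.0,"wy":0.0,"wz":0.74,"x":-23.0,"y":-5.0,"z":-4.0,"jaw":1.0},{"wx":0.0,"wy":0.0,"wz":0.74,"x":-23.0,"y":-5.0,"z":-4.0,"jaw":1.0},{"wx":0.0,"wy":0.0,"wz":0.74,"x":-23.0,"y":-5.0,"z":-4.0,"jaw":1.0},{"wx":0.0,"wy":0.0,"wz":0.74,"x":-23.0,"y":-5.0,"z":-4.0,"jaw":1.0}]'
python3 -c "
from h import *
go((.545,.335,.26),-22)"; python3 -m jog --help | head -20
```

```text
t: 0.6
ee_pos: [0.4241, 0.419, 0.2706]
eef_rot: [[-0.419, 0.908, 0.0], [0.908, 0.419, -0.001], [-0.001, -0.0, -1.0]]
ft_force: [0.2, -0.6, -0.5]
grip_width: 0.0877
tcp [0.4241 0.419  0.2706] yawy 24.79 -> xyz cm [-12.7    7.45   1.07] wz 0.8167 tilt [ 0.     -0.0006] t 0.6invalid input: not JSON, or not a number
```

```bash
python3 -m jog '[{"wx":0,"wy":0,"wz":0.74,"x":-12.7,"y":7.5,"z":1,"jaw":1},{"wx":0,"wy":0,"wz":0.74,"x":-12.7,"y":7.5,"z":1,"jaw":1},{"wx":0,"wy":0,"wz":0.74,"x":-12.7,"y":7.5,"z":1,"jaw":1},{"wx":0,"wy":0,"wz":0.74,"x":-12.7,"y":7.5,"z":1,"jaw":1},{"wx":0,"wy":0,"wz":0.74,"x":-12.7,"y":7.5,"z":1,"jaw":1}]'
python3 - <<'E'
from h import *
go((.545,.335,.26),-22)
p=camera_params("wrist");im=snapshot("wrist")[:,:,::-1].copy();cv2.imwrite("pics/w1.png",im);np.save("w1.npy",p)
E
```

```text
t: 1.1
ee_pos: [0.5454, 0.3364, 0.2589]
eef_rot: [[0.304, 0.953, -0.002], [0.953, -0.304, -0.001], [-0.002, -0.002, -1.0]]
ft_force: [-0.4, 0.5, 0.7]
grip_width: 0.0879
tcp [0.5454 0.3364 0.2589] yawy -17.71 -> xyz cm [-0.14  0.   -0.11] wz 0.0749 tilt [-0.0023 -0.0012] t 1.1
```

View pics/w1.png

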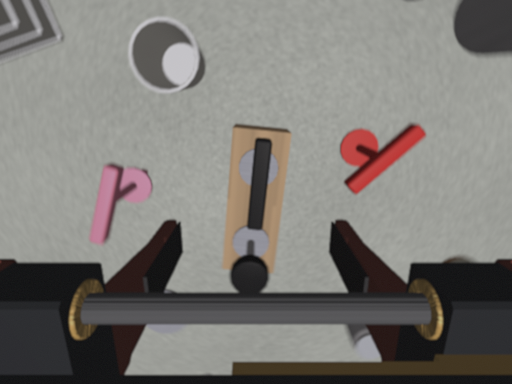

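Wrist view: the black bar runs from (263,140) to (256,228), with the knob at (249,273) beyond it. I'll take a second view from a shifted place.

```bash
python3 -m jog '[{"wx":0,"wy":0,"wz":0.075,"x":-4,"y":2,"z":1,"jaw":1},{"wx":0,"wy":0,"wz":0.075,"x":-4,"y":2,"z":1,"jaw":1},{"wx":0,"wy":0,"wz":0.075,"x":-4,"y":2,"z":1,"jaw":1}]'
cat >> h.py <<'E'
def bar(im,p,guess,name=None):
    "ends and rect of the black bar nearest the projected guess point"
    u=proj(p,guess);g=im.max(2)
    m=cv2.inRange(g,0,45);n,l,st,c=cv2.connectedComponentsWithStats(m)
    k=[i for i in range(1,n) if 300<st[i,4]<12000]
    k=min(k,key=lambda i:np.hypot(*(c[i]-u)))
    cnt=cv2.findContours((l==k).astype(np.uint8),cv2.RETR_EXTERNAL,cv2.CHAIN_APPROX_NONE)[0][0]
    r=cv2.minAreaRect(cnt);b=cv2.boxPoints(r)
    e=[np.linalg.norm(b[0]-b[1]),np.linalg.norm(b[1]-b[2])]
    E=((b[0]+b[1])/2,(b[2]+b[3])/2) if e[0]<e[1] else ((b[1]+b[2])/2,(b[3]+b[0])/2)
    E=sorted(E,key=lambda q:q[1]);print("bar px",np.round(E,1).tolist(),"size",np.round(r[1],1),"area",st[k,4]);return E
E
python3 - <<'E'
from h import *
go((.545,.335,.26),-22)
p2=camera_params("wrist");im=snapshot("wrist")[:,:,::-1].copy();cv2.imwrite("pics/w2.png",im);np.save("w2.npy",p2)
p1=np.load("w1.npy",allow_pickle=True).item();i1=cv2.imread("pics/w1.png")
g=(.545,.335,.134)
a=bar(i1,p1,g);b=bar(im,p2,g)
E=[tri([(p1,a[i]),(p2,b[i])]) for i in(0,1)];print(E)
c=(E[0][0]+E[1][0])/2;d=E[0][0]-E[1][0];print("centre",c,"len",np.linalg.norm(d),"yaw",np.degrees(np.arctan2(d[1],d[0])))
for p,q in((p1,a),(p2,b)):
    P=[plane(p,x,.142) for x in q];d=P[0]-P[1];print((P[0]+P[1])/2,np.linalg.norm(d),np.degrees(np.arctan2(d[1],d[0])))
E
```

```text
t: 1.45
ee_pos: [0.5513, 0.2933, 0.2501]
eef_rot: [[0.365, 0.931, -0.001], [0.931, -0.365, -0.0], [-0.001, -0.001, -1.0]]
ft_force: [0.5, -0.7, 0.4]
grip_width: 0.0878
tcp [0.5513 0.2933 0.2501] yawy -21.41 -> xyz cm [ 3.65 -2.11 -0.99] wz 0.0103 tilt [-0.001  -0.0002] t 1.45
bar px [[263.20001220703125, 138.89999389648438], [254.3000030517578, 227.60000610351562]] size [14.5 89.2] area 688
bar px [[235.0, 97.0], [235.0, 194.0]] size [97. 16.] area 702
[(array([0.56469082, 0.374058  , 0.13246257]), [np.float64(0.6), np.float64(0.6)]), (array([0.53096909, 0.29356649, 0.13818381]), [np.float64(0.3), np.float64(0.3)])]
centre [0.54782996 0.33381224 0.13532319] len 0.08745725023311895 yaw 67.26886600595147
[0.54832036 0.33527502 0.142     ] 0.0873196737451793 66.96872095891008
[0.54831478 0.3341577  0.142     ] 0.08545787055066034 67.46963202324069
```

```bash
python3 -m jog '[{"wx":0,"wy":0,"wz":0.022,"x":3.7,"y":-1.8,"z":1,"jaw":1},{"wx":0,"wy":0,"wz":0.022,"x":3.7,"y":-1.8,"z":4,"jaw":1},{"wx":0,"wy":0,"wz":0.022,"x":3.7,"y":-1.8,"z":8,"jaw":1},{"wx":0,"wy":0,"wz":0.022,"x":3.7,"y":-1.8,"z":8,"jaw":1}]'
python3 - <<'E'
from h import *
go((.548,.334,.122),-22.7)
p=camera_params("wrist");im=snapshot("wrist")[:,:,::-1].copy();cv2.imwrite("pics/w3.png",im)
E
```

```text
t: 1.9
ee_pos: [0.5452, 0.335, 0.1633]
eef_rot: [[0.384, 0.923, -0.01], [0.923, -0.384, -0.005], [-0.009, -0.008, -1.0]]
ft_force: [0.6, 0.6, -1.2]
grip_width: 0.0882
tcp [0.5452 0.335  0.1633] yawy -22.56 -> xyz cm [0.06 0.33 4.13] wz 0.0024 tilt [-0.0104 -0.0054] t 1.9
```

View pics/w3.png

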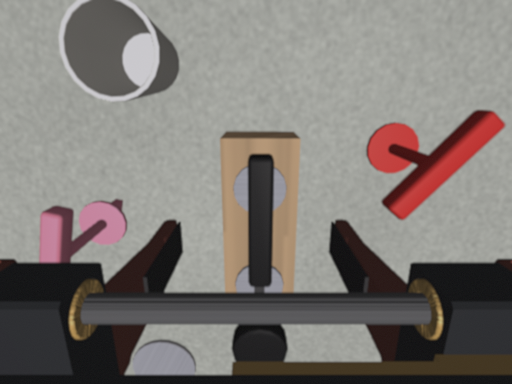

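The bar runs from (260,155) to (260,285), centred between the fingers. Descending and gripping.

```bash
python3 -m jog '[{"wx":0,"wy":0,"wz":0,"x":0,"y":0.2,"z":2,"jaw":1},{"wx":0,"wy":0,"wz":0,"x":0,"y":0.2,"z":4.0,"jaw":1},{"wx":0,"wy":0,"wz":0,"x":0,"y":0.2,"z":4.0,"jaw":1}]'
python3 -c "
from h import *
go((.548,.334,.122),-22.7)"
python3 -m jog '[{"wx":0,"wy":0,"wz":0,"x":0,"y":0,"z":0,"jaw":0},{"wx":0,"wy":0,"wz":0,"x":0,"y":0,"z":0,"jaw":0},{"wx":0,"wy":0,"wz":0,"x":0,"y":0,"z":0,"jaw":0},{"wx":0,"wy":0,"wz":0,"x":0,"y":0,"z":0,"jaw":0},{"wx":0,"wy":0,"wz":0,"x":0,"y":0,"z":0,"jaw":0}]'
python3 - <<'E'
from h import *
go((.548,.334,.122),-22.7);s=get_state();print(s["ft_force"],s["moment"],s["grip_width"])
E
```

```text
t: 2.25
ee_pos: [0.5498, 0.3343, 0.1306]
eef_rot: [[0.386, 0.923, -0.001], [0.923, -0.386, -0.0], [-0.001, -0.001, -1.0]]
ft_force: [-0.4, -0.0, -0.6]
grip_width: 0.0882
tcp [0.5498 0.3343 0.1306] yawy -22.7 -> xyz cm [-0.1  -0.15  0.86] wz 0.0001 tilt [-0.0011 -0.0004] t 2.25
t: 2.75
ee_pos: [0.5502, 0.3342, 0.1312]
eef_rot: [[0.387, 0.922, 0.001], [0.922, -0.387, 0.0], [0.001, 0.0, -1.0]]
ft_force: [-0.7, -0.6, -0.2]
grip_width: 0.0512
tcp [0.5502 0.3342 0.1312] yawy -22.75 -> xyz cm [-0.1  -0.2   0.92] wz -0.0008 tilt [0.0006 0.0004] t 2.75
[-0.7441604  -0.61871047 -0.19073731] [-0.04086235  0.07638055 -0.02973749] 0.051187259869246216
```

```bash
python3 -m jog '[{"wx":0,"wy":0,"wz":0,"x":-0.1,"y":-0.15,"z":0.9,"jaw":0.5},{"wx":0,"wy":0,"wz":0,"x":-0.1,"y":-0.15,"z":0.9,"jaw":0.5},{"wx":0,"wy":0,"wz":0,"x":-0.1,"y":-0.15,"z":0.9,"jaw":0},{"wx":0,"wy":0,"wz":0,"x":-0.1,"y":-0.15,"z":0.9,"jaw":0},{"wx":0,"wy":0,"wz":0,"x":-0.1,"y":-0.15,"z":0.9,"jaw":0}]'
python3 -m jog '[{"wx":0,"wy":0,"wz":0,"x":0,"y":0,"z":0,"jaw":0},{"wx":0,"wy":0,"wz":0,"x":0,"y":0,"z":0,"jaw":0},{"wx":0,"wy":0,"wz":0,"x":0,"y":0,"z":0,"jaw":0},{"wx":0,"wy":0,"wz":0,"x":0,"y":0,"z":0,"jaw":0},{"wx":0,"wy":0,"wz":0,"x":0,"y":0,"z":0,"jaw":0}]'
python3 - <<'E'
from h import *
go((.548,.334,.122),-22.7);s=get_state();print(s["ft_force"],s["moment"],s["grip_width"])
p=camera_params("wrist");im=snapshot("wrist")[:,:,::-1].copy();cv2.imwrite("pics/w4.png",im);np.save("w4.npy",p)
E
```

```text
t: 3.25
ee_pos: [0.5484, 0.3338, 0.1218]
eef_rot: [[0.387, 0.922, 0.0], [0.922, -0.387, 0.0], [0.0, 0.0, -1.0]]
ft_force: [-0.7, -0.4, 0.5]
grip_width: 0.0234
t: 3.75
ee_pos: [0.5483, 0.3338, 0.1218]
eef_rot: [[0.387, 0.922, 0.0], [0.922, -0.387, 0.0], [0.0, 0.0, -1.0]]
ft_force: [-0.8, 0.3, 1.5]
grip_width: 0.0158
tcp [0.5483 0.3338 0.1218] yawy -22.74 -> xyz cm [ 0.   -0.03 -0.02] wz -0.0008 tilt [0.0001 0.0002] t 3.75
[-0.84431774  0.31668644  1.45454917] [0.03612497 0.12526546 0.02538382] 0.01581827980715447
```

Gripped at 15.8 mm. Lifting straight up.

```bash
python3 -m jog '[{"wx":0,"wy":0,"wz":0,"x":0,"y":0,"z":-2,"jaw":0},{"wx":0,"wy":0,"wz":0,"x":0,"y":0,"z":-5,"jaw":0},{"wx":0,"wy":0,"wz":0,"x":0,"y":0,"z":-9,"jaw":0},{"wx":0,"wy":0,"wz":0,"x":0,"y":0,"z":-13,"jaw":0},{"wx":0,"wy":0,"wz":0,"x":0,"y":0,"z":-13,"jaw":0}]'
python3 - <<'E'
from h import *
# hover so that the wrist camera sees the lock: 
go((.567,-.149,.26),60)
s=get_state();print(s["grip_width"])
E
```

```text
t: 4.3
ee_pos: [0.5497, 0.3344, 0.2589]
eef_rot: [[0.387, 0.922, 0.01], [0.922, -0.387, 0.005], [0.008, 0.007, -1.0]]
ft_force: [0.6, 0.6, -1.0]
grip_width: 0.016
tcp [0.5497 0.3344 0.2589] yawy -22.76 -> xyz cm [-43.91  20.29  -0.33] wz -1.4444 tilt [0.0096 0.005 ] t 4.3
0.015992877421281342
```

```bash
python3 -m jog '[{"wx":0,"wy":0,"wz":-0.7,"x":-20,"y":13,"z":0,"jaw":0},{"wx":0,"wy":0,"wz":-0.7,"x":-20,"y":13,"z":0,"jaw":0},{"wx":0,"wy":0,"wz":-0.7,"x":-20,"y":13,"z":0,"jaw":0},{"wx":0,"wy":0,"wz":-0.7,"x":-20,"y":13,"z":0,"jaw":0},{"wx":0,"wy":0,"wz":-0.7,"x":-20,"y":13,"z":0,"jaw":0}]'
python3 - <<'E'
from h import *
go((.645,-.194,.26),60)
E
```

```text
t: 4.8
ee_pos: [0.5906, 0.0971, 0.2494]
eef_rot: [[-0.304, 0.953, -0.003], [0.953, 0.304, -0.0], [0.0, -0.003, -1.0]]
ft_force: [1.0, 0.0, -1.9]
grip_width: 0.0157
tcp [0.5906 0.0971 0.2494] yawy 17.69 -> xyz cm [-29.39  -3.66  -1.06] wz -0.7384 tilt [-0.0025 -0.0004] t 4.8
```

```bash
python3 -m jog '[{"wx":0,"wy":0,"wz":-0.74,"x":-24,"y":-3,"z":-1,"jaw":0},{"wx":0,"wy":0,"wz":-0.74,"x":-24,"y":-3,"z":-1,"jaw":0},{"wx":0,"wy":0,"wz":-0.74,"x":-24,"y":-3,"z":-1,"jaw":0},{"wx":0,"wy":0,"wz":-0.74,"x":-24,"y":-3,"z":-1,"jaw":0},{"wx":0,"wy":0,"wz":-0.74,"x":-24,"y":-3,"z":-1,"jaw":0}]'
python3 -m jog '[{"wx":0,"wy":0,"wz":0,"x":1.3,"y":5.2,"z":0,"jaw":0},{"wx":0,"wy":0,"wz":0,"x":1.3,"y":5.2,"z":0,"jaw":0},{"wx":0,"wy":0,"wz":0,"x":1.3,"y":5.2,"z":0,"jaw":0}]'
python3 - <<'E'
from h import *
go((.645,-.194,.26),60)
p=camera_params("wrist");im=snapshot("wrist")[:,:,::-1].copy();cv2.imwrite("pics/w5.png",im);np.save("w5.npy",p);print(proj(p,(.567,-.149,.114)))
E
```

```text
t: 5.3
ee_pos: [0.6334, -0.1399, 0.2594]
eef_rot: [[-0.859, 0.513, -0.002], [0.513, 0.859, 0.001], [0.002, -0.001, -1.0]]
ft_force: [2.0, 0.0, -2.4]
grip_width: 0.0156
t: 5.6
ee_pos: [0.6494, -0.0867, 0.2591]
eef_rot: [[-0.855, 0.518, -0.003], [0.518, 0.855, 0.001], [0.003, -0.001, -1.0]]
ft_force: [0.2, -0.1, -2.0]
grip_width: 0.0159
tcp [ 0.6494 -0.0867  0.2591] yawy 58.81 -> xyz cm [-5.18 -9.41 -0.09] wz -0.0208 tilt [-0.0032  0.0007] t 5.6
[159.7232092  141.02965983]
```

View pics/w5.png

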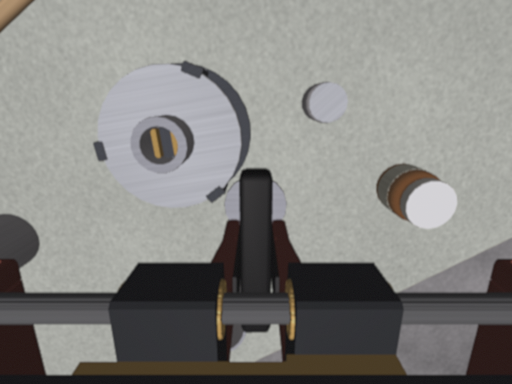

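The wrist view shows the steel pot's collar at about (160,144), with the slot between two brass cheeks at (155,142) and (175,144). The bar in the grip is at (256,230). I'll move so the camera is right over the lock for the second view.

```bash
python3 -m jog '[{"wx":0,"wy":0,"wz":-0.02,"x":-4,"y":-9.5,"z":1,"jaw":0},{"wx":0,"wy":0,"wz":-0.02,"x":-4,"y":-9.5,"z":1,"jaw":0},{"wx":0,"wy":0,"wz":-0.02,"x":-4,"y":-9.5,"z":1,"jaw":0},{"wx":0,"wy":0,"wz":-0.02,"x":-4,"y":-9.5,"z":1,"jaw":0}]'
python3 - <<'E'
from h import *
go((.634,-.189,.245),60)
p=camera_params("wrist");im=snapshot("wrist")[:,:,::-1].copy();cv2.imwrite("pics/w6.png",im);np.save("w6.npy",p);u=proj(p,(.567,-.149,.114));print(u)
x,y=u.astype(int)
i5=cv2.imread("pics/w5.png")
c=lambda i,x,y:cv2.resize(i[y-40:y+40,x-40:x+40],(400,400),interpolation=cv2.INTER_CUBIC)
cv2.imwrite("pics/crop2.png",np.hstack([c(i5,160,144),c(im,x,y)]))
E
```

```text
t: 6.05
ee_pos: [0.6339, -0.1897, 0.2506]
eef_rot: [[-0.865, 0.502, -0.002], [0.502, 0.865, 0.0], [0.002, -0.0, -1.0]]
ft_force: [0.0, 0.7, -2.8]
grip_width: 0.0163
tcp [ 0.6339 -0.1897  0.2506] yawy 59.84 -> xyz cm [0.02 0.07 0.56] wz -0.0028 tilt [-0.0016  0.0004] t 6.05
[257.56131138  98.87211057]
```

View pics/crop2.png

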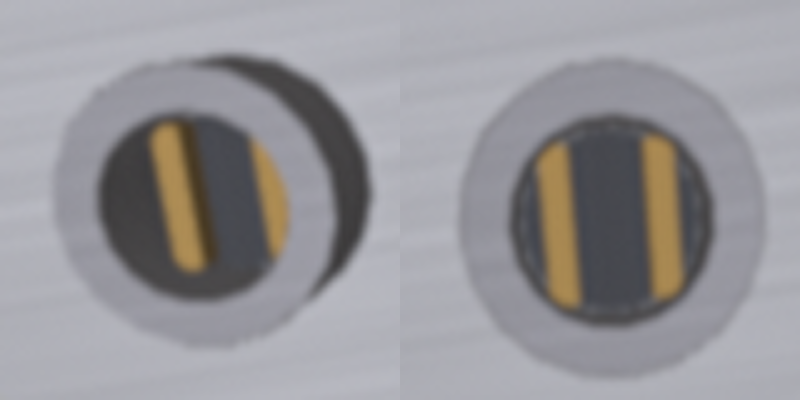

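Both crops show the collar ring and the slot between two brass cheeks, leaning a few degrees in the wrist view. I'll measure the well circle and the cheeks now.

```bash
python3 - <<'E'
from h import *
def meas(name,u):
    im=cv2.imread(f"pics/{name}.png");p=np.load(f"{name}.npy",allow_pickle=True).item()
    u=np.array(u);x0,y0=(u-32).astype(int);k=6
    c=cv2.resize(im[y0:y0+64,x0:x0+64],None,fx=k,fy=k,interpolation=cv2.INTER_CUBIC)
    tofull=lambda q:(np.array(q)+.5)/k-.5+[x0,y0]
    hsv=cv2.cvtColor(c,cv2.COLOR_BGR2HSV)
    br=cv2.inRange(hsv,(10,90,60),(30,255,255));m=cv2.inRange(c.max(2),0,112)|br
    m=cv2.morphologyEx(m,cv2.MORPH_CLOSE,np.ones((9,9)))
    n,l,st,cc=cv2.connectedComponentsWithStats(m)
    j=l[int((u[1]-y0)*k),int((u[0]-x0)*k)]
    cnt=cv2.findContours((l==j).astype(np.uint8),cv2.RETR_EXTERNAL,cv2.CHAIN_APPROX_NONE)[0][0]
    e=cv2.fitEllipse(cv2.convexHull(cnt));w=tofull(e[0]);print(name,"well",w.round(2),"axes px",np.round(np.array(e[1])/k,1))
    n,l,st,cc=cv2.connectedComponentsWithStats(br);L=[]
    for i in range(1,n):
        if st[i,4]<400:continue
        pts=np.argwhere(l==i)[:,::-1].astype(np.float32);vx,vy,x,y=cv2.fitLine(pts,cv2.DIST_L2,0,.01,.01).ravel()
        s=np.sign(vy);a=tofull((x-60*s*vx,y-60*s*vy));b=tofull((x+60*s*vx,y+60*s*vy));r=cv2.minAreaRect(pts)
        L.append((tofull((x,y)),a,b));print(" cheek",L[-1][0].round(2),"rect",np.round(np.array(r[1])/k,1))
    return p,w,L
p5,w5,L5=meas("w5",(160,144));p6,w6,L6=meas("w6",(258,103))
X=tri([(p5,w5),(p6,w6)]);print("rim centre",X)
S=camera_params("scene")
zr=X[0][2]
for z in(zr,.119):print("rim on plane",z,plane(p6,w6,z),plane(p5,w5,z))
for c,a,b in L6:
    d=plane(p6,a,zr-.022)-plane(p6,b,zr-.022);print("slot yaw",np.degrees(np.arctan2(d[1],d[0])),"cheek",plane(p6,c,zr-.022))
print("cheekmid",sum(plane(p6,c,zr-.022) for c,_,_ in L6)/len(L6))
# held bar in w6
im=cv2.imread("pics/w6.png");s=get_state();g=s["ee_pos"]+[0,0,.02];print("bar centre expected px",proj(p6,g))
E
```

```text
w5 well [157.96 144.9 ] axes px [35.9 39.5]
 cheek [156.05 142.66] rect [30.2  8.8]
 cheek [173.77 143.47] rect [21.6  4.6]
w6 well [258.89 101.75] axes px [40.9 42.4]
 cheek [269.01 100.83] rect [32.5  6.4]
 cheek [248.35 102.65] rect [32.7  6.3]
rim centre (array([ 0.56970465, -0.14926802,  0.12402436]), [np.float64(0.0), np.float64(0.0)])
rim on plane 0.12402436124809146 [ 0.56974081 -0.14927379  0.12402436] [ 0.56966851 -0.1492621   0.12402436]
rim on plane 0.119 [ 0.56979868 -0.14924612  0.119     ] [ 0.56943724 -0.15104297  0.119     ]
slot yaw 154.80674827268228 cheek [ 0.57419153 -0.14021621  0.10202436]
slot yaw 154.72475453631085 cheek [ 0.56556701 -0.15845046  0.10202436]
cheekmid [ 0.56987927 -0.14933334  0.10202436]
bar centre expected px [258.61133275 260.15387877]
```

```bash
python3 - <<'E'
from h import *
i6=cv2.imread("pics/w6.png");i5=cv2.imread("pics/w5.png")
c=lambda i:cv2.resize(i[140:270,190:320],(400,400),interpolation=cv2.INTER_CUBIC)
cv2.imwrite("pics/crop3.png",np.hstack([c(i5),c(i6)]))
for n,i in(("w5",i5),("w6",i6)):
    p=np.load(n+".npy",allow_pickle=True).item();print(n,"cols",[int(v) for v in i[155:185,256].max(1)])
s=get_state();R=s["eef_rot"];p6=np.load("w6.npy",allow_pickle=True).item();t=s["ee_pos"]
# predicted pixels in w6 if bar is held centred and square
q=lambda x,y,z:proj(p6,t+R@np.array([x,y,z])).round(1)
print("bar far end top edge",q(.045,0,-.02),"lower edge",q(.045,0,-.002))
print("disc top centre",q(0,0,.099-.037),"far",q(.024,0,.062),"L/R",q(0,.024,.062),q(0,-.024,.062))
E
```

```text
w5 cols [170, 172, 174, 175, 174, 172, 171, 172, 171, 171, 172, 166, 144, 98, 50, 18, 17, 17, 21, 22, 26, 28, 34, 40, 46, 49, 52, 53, 54, 53]
w6 cols [180, 180, 180, 180, 179, 178, 177, 178, 180, 180, 182, 176, 152, 106, 53, 19, 14, 18, 19, 20, 25, 28, 34, 39, 44, 48, 51, 52, 53, 51]
bar far end top edge [258.7 173.1] lower edge [258.4 164.9]
disc top centre [257.6 204.9] far [257.6 174.5] L/R [288.9 204.9] [226.2 205. ]
```

View pics/crop3.png

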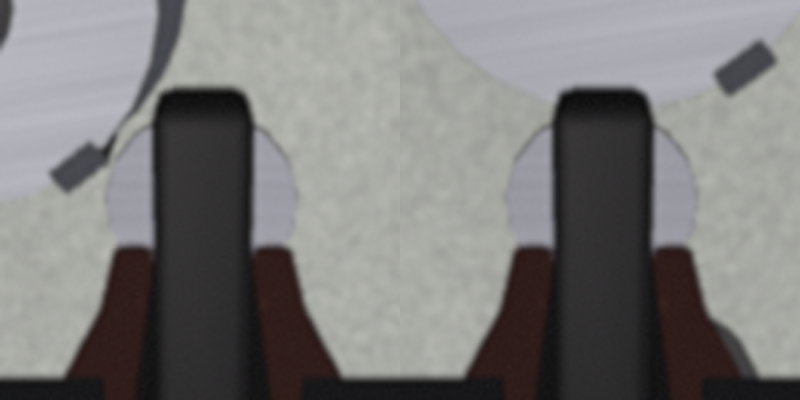

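The crop shows the held key upright and square. The disc and bar both sit about 2 px left and 3 px low of the prediction, which is about −1.7 mm in x and −1.4 mm in y in tool axes. Taking the lock relative to the key in the same camera cancels this, so the target TCP is (0.569, −0.147) with tool-y yaw 64.8°.

```bash
python3 -c "
from h import *
go((.569,-.1472,.25),64.8)"
python3 -m jog '[{"wx":0,"wy":0,"wz":-0.086,"x":7.75,"y":0.42,"z":0,"jaw":0},{"wx":0,"wy":0,"wz":-0.086,"x":7.75,"y":0.42,"z":0,"jaw":0},{"wx":0,"wy":0,"wz":-0.086,"x":7.75,"y":0.42,"z":0,"jaw":0},{"wx":0,"wy":0,"wz":-0.086,"x":7.75,"y":0.42,"z":0,"jaw":0}]'
python3 -c "
from h import *
go((.569,-.1472,.22),64.8)"
```

```text
tcp [ 0.6343 -0.1884  0.2511] yawy 59.94 -> xyz cm [7.71 0.3  0.12] wz -0.0849 tilt [-0.0007  0.0006] t 6.1
t: 6.5
ee_pos: [0.5699, -0.1447, 0.2526]
eef_rot: [[-0.906, 0.422, 0.002], [0.422, 0.906, -0.001], [-0.002, 0.0, -1.0]]
ft_force: [1.5, 0.3, -2.7]
grip_width: 0.0156
tcp [ 0.5699 -0.1447  0.2526] yawy 65.02 -> xyz cm [-0.02 -0.26  3.26] wz 0.0038 tilt [ 0.0021 -0.0006] t 6.5
```

The lateral part of that offset came from reading the TCP 0.05 s after the picture. The corrected target is (0.5685, −0.1487).

```bash
python3 -m jog '[{"wx":0,"wy":0,"wz":0.004,"x":0,"y":-0.42,"z":2,"jaw":0},{"wx":0,"wy":0,"wz":0.004,"x":0,"y":-0.42,"z":3.2,"jaw":0},{"wx":0,"wy":0,"wz":0.004,"x":0,"y":-0.42,"z":3.2,"jaw":0},{"wx":0,"wy":0,"wz":0.004,"x":0,"y":-0.42,"z":3.2,"jaw":0}]'
python3 - <<'E'
from h import *
go((.5685,-.1487,.19),64.8)
cv2.imwrite("pics/s1.png",snapshot("scene")[:,:,::-1]);cv2.imwrite("pics/t1.png",snapshot("top")[:,:,::-1])
s=cv2.imread("pics/s1.png");t=cv2.imread("pics/t1.png")
c=lambda i,x,y,w=100,h=75:cv2.resize(i[y:y+h,x:x+w],(400,300),interpolation=cv2.INTER_CUBIC)
cv2.imwrite("pics/crop4.png",np.hstack([c(s,147,160),c(t,225,105)]))
go((.5685,-.1487,.19),64.8)
E
```

```text
t: 6.9
ee_pos: [0.568, -0.15, 0.2193]
eef_rot: [[-0.904, 0.428, -0.001], [0.428, 0.904, 0.0], [0.001, -0.0, -1.0]]
ft_force: [1.0, -0.0, -2.8]
grip_width: 0.0157
tcp [ 0.568  -0.15    0.2193] yawy 64.66 -> xyz cm [0.01 0.14 2.93] wz -0.0024 tilt [-0.0009  0.0004] t 6.9
tcp [ 0.5682 -0.1502  0.2204] yawy 64.66 -> xyz cm [0.04 0.15 3.04] wz -0.0025 tilt [ 0.001  -0.0003] t 7.0
```

View pics/crop4.png

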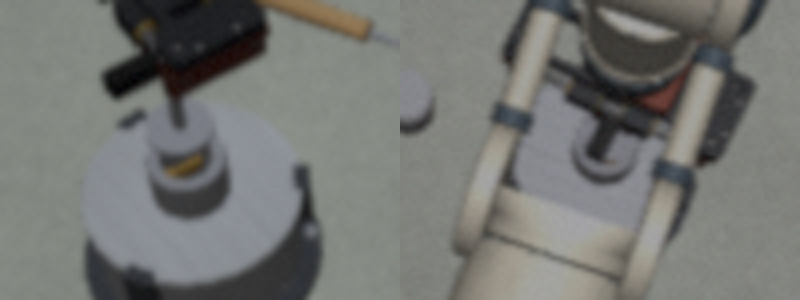

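The key hangs right over the collar, with the disc centred above it at about (183,130) in the left panel. Descending in steps and watching the force.

```bash
python3 -m jog '[{"wx":0,"wy":0,"wz":0,"x":0,"y":0.12,"z":0.6,"jaw":0},{"wx":0,"wy":0,"wz":0,"x":0,"y":0.12,"z":1.2,"jaw":0},{"wx":0,"wy":0,"wz":0,"x":0,"y":0.12,"z":1.8,"jaw":0},{"wx":0,"wy":0,"wz":0,"x":0,"y":0.12,"z":2.4,"jaw":0},{"wx":0,"wy":0,"wz":0,"x":0,"y":0.12,"z":2.4,"jaw":0}]'
python3 -c "
from h import *
go((.5685,-.1487,.19),64.8);print(get_state()['moment'])"
```

```text
t: 7.5
ee_pos: [0.5677, -0.1489, 0.1939]
eef_rot: [[-0.904, 0.428, -0.002], [0.428, 0.904, 0.001], [0.002, -0.0, -1.0]]
ft_force: [-0.7, 0.6, -3.2]
grip_width: 0.0158
tcp [ 0.5677 -0.1489  0.1939] yawy 64.65 -> xyz cm [-0.06  0.05  0.39] wz -0.0027 tilt [-0.0023  0.0007] t 7.5
[-0.06145937  0.01030548 -0.06491783]
```

```bash
python3 -m jog '[{"wx":0,"wy":0,"wz":0,"x":0,"y":0,"z":0.2,"jaw":0},{"wx":0,"wy":0,"wz":0,"x":0,"y":0,"z":0.4,"jaw":0},{"wx":0,"wy":0,"wz":0,"x":0,"y":0,"z":0.4,"jaw":0}]'
python3 -m jog '[{"wx":0,"wy":0,"wz":0,"x":0,"y":0,"z":0.2,"jaw":0},{"wx":0,"wy":0,"wz":0,"x":0,"y":0,"z":0.2,"jaw":0},{"wx":0,"wy":0,"wz":0,"x":0,"y":0,"z":0.2,"jaw":0}]'
python3 -c "
from h import *
go((.5685,-.1487,.19),64.8);print(get_state()['moment'])"
```

```text
t: 7.8
ee_pos: [0.5682, -0.149, 0.1915]
eef_rot: [[-0.904, 0.428, -0.0], [0.428, 0.904, 0.0], [0.0, -0.0, -1.0]]
ft_force: [-0.0, -0.2, -2.6]
grip_width: 0.0159
t: 8.1
ee_pos: [0.5684, -0.1491, 0.1899]
eef_rot: [[-0.904, 0.428, 0.001], [0.428, 0.904, -0.0], [-0.001, 0.0, -1.0]]
ft_force: [-0.0, -0.2, -1.2]
grip_width: 0.0158
tcp [ 0.5684 -0.1491  0.1899] yawy 64.65 -> xyz cm [ 0.01  0.04 -0.01] wz -0.0026 tilt [ 0.0006 -0.0002] t 8.1
[-0.01221485 -0.043912   -0.03992331]
```

```bash
for k in 1; do python3 -m jog '[{"wx":0,"wy":0,"wz":0,"x":0,"y":0,"z":0.15,"jaw":0},{"wx":0,"wy":0,"wz":0,"x":0,"y":0,"z":0.15,"jaw":0},{"wx":0,"wy":0,"wz":0,"x":0,"y":0,"z":0.15,"jaw":0}]'; python3 -m jog '[{"wx":0,"wy":0,"wz":0,"x":0,"y":0,"z":0.15,"jaw":0},{"wx":0,"wy":0,"wz":0,"x":0,"y":0,"z":0.15,"jaw":0},{"wx":0,"wy":0,"wz":0,"x":0,"y":0,"z":0.15,"jaw":0}]'; done
```

```text
t: 8.4
ee_pos: [0.5686, -0.1492, 0.1897]
eef_rot: [[-0.904, 0.428, 0.002], [0.428, 0.904, -0.001], [-0.002, 0.0, -1.0]]
ft_force: [-0.7, -0.9, 5.1]
grip_width: 0.0157
t: 8.7
ee_pos: [0.5689, -0.1494, 0.1897]
eef_rot: [[-0.904, 0.428, 0.004], [0.428, 0.904, -0.002], [-0.004, 0.0, -1.0]]
ft_force: [-1.9, -0.1, 10.5]
grip_width: 0.0158
```

Contact comes at TCP z 0.1897, which is the disc on the rim. With the blade on the cheeks it would be about 10 mm higher, so the key is home. Now I'll ease the load and turn clockwise (+wz).

```bash
python3 -m jog '[{"wx":0,"wy":0,"wz":0.12,"x":0,"y":0,"z":-0.15,"jaw":0},{"wx":0,"wy":0,"wz":0.24,"x":0,"y":0,"z":-0.15,"jaw":0},{"wx":0,"wy":0,"wz":0.36,"x":0,"y":0,"z":-0.15,"jaw":0},{"wx":0,"wy":0,"wz":0.48,"x":0,"y":0,"z":-0.15,"jaw":0},{"wx":0,"wy":0,"wz":0.6,"x":0,"y":0,"z":-0.15,"jaw":0}]'
python3 -c "
from h import *
go((.5685,-.1487,.19),64.8);print(get_state()['moment'])"
```

```text
t: 9.2
ee_pos: [0.5691, -0.1489, 0.1897]
eef_rot: [[-0.501, 0.866, 0.003], [0.866, 0.501, -0.0], [-0.002, 0.003, -1.0]]
ft_force: [1.3, 0.2, 4.6]
grip_width: 0.0163
tcp [ 0.5691 -0.1489  0.1897] yawy 30.03 -> xyz cm [ 0.04 -0.04 -0.03] wz -0.6068 tilt [ 0.0033 -0.0004] t 9.2
[ 0.1474912  -0.09297818  0.24695387]
```

Moment about z is 0.25 N m, so the plug is turning. Continuing.

```bash
python3 -m jog '[{"wx":0,"wy":0,"wz":0.1,"x":0,"y":0,"z":0,"jaw":0},{"wx":0,"wy":0,"wz":0.2,"x":0,"y":0,"z":0,"jaw":0},{"wx":0,"wy":0,"wz":0.3,"x":0,"y":0,"z":0,"jaw":0},{"wx":0,"wy":0,"wz":0.4,"x":0,"y":0,"z":0,"jaw":0},{"wx":0,"wy":0,"wz":0.4,"x":0,"y":0,"z":0,"jaw":0}]'
python3 -c "
from h import *
go((.5685,-.1487,.19),64.8);print(get_state()['moment'])"
python3 -m jog '[{"wx":0,"wy":0,"wz":0.05,"x":0,"y":0,"z":0,"jaw":0},{"wx":0,"wy":0,"wz":0.1,"x":0,"y":0,"z":0,"jaw":0},{"wx":0,"wy":0,"wz":0.1,"x":0,"y":0,"z":0,"jaw":0}]'
python3 -c "
from h import *
go((.5685,-.1487,.19),64.8);print(get_state()['moment'])"
```

```text
t: 9.7
ee_pos: [0.5692, -0.1488, 0.1897]
eef_rot: [[-0.127, 0.992, 0.004], [0.992, 0.127, -0.0], [-0.001, 0.004, -1.0]]
ft_force: [2.1, 0.9, 5.5]
grip_width: 0.0162
tcp [ 0.5692 -0.1488  0.1897] yawy 7.31 -> xyz cm [ 0.02 -0.07 -0.03] wz -1.0034 tilt [ 0.0037 -0.0001] t 9.7
[ 0.37474871 -0.21707268 -0.06072064]
t: 10.0
ee_pos: [0.5692, -0.1488, 0.1896]
eef_rot: [[-0.029, 1.0, 0.004], [1.0, 0.029, -0.0], [-0.0, 0.004, -1.0]]
ft_force: [1.9, 0.7, 5.8]
grip_width: 0.0161
tcp [ 0.5692 -0.1488  0.1896] yawy 1.68 -> xyz cm [ 0.02 -0.07 -0.04] wz -1.1016 tilt [ 0.0037 -0.0003] t 10.0
[ 0.25255972 -0.27786098  0.11702009]
```

```bash
M() { python3 -c "
from h import *
s=get_state();print('yawy',np.degrees(np.arctan2(s['eef_rot'][1,1],s['eef_rot'][0,1])),s['moment'])"; }
python3 -m jog '[{"wx":0,"wy":0,"wz":0.08,"x":0,"y":0,"z":0,"jaw":0},{"wx":0,"wy":0,"wz":0.08,"x":0,"y":0,"z":0,"jaw":0},{"wx":0,"wy":0,"wz":0.08,"x":0,"y":0,"z":0,"jaw":0}]' | grep ft; M
python3 -m jog '[{"wx":0,"wy":0,"wz":0.08,"x":0,"y":0,"z":0,"jaw":0},{"wx":0,"wy":0,"wz":0.08,"x":0,"y":0,"z":0,"jaw":0},{"wx":0,"wy":0,"wz":0.08,"x":0,"y":0,"z":0,"jaw":0}]'| grep ft; M
python3 -m jog '[{"wx":0,"wy":0,"wz":0.06,"x":0,"y":0,"z":0,"jaw":0},{"wx":0,"wy":0,"wz":0.06,"x":0,"y":0,"z":0,"jaw":0},{"wx":0,"wy":0,"wz":0.06,"x":0,"y":0,"z":0,"jaw":0}]'| grep ft; M
```

```text
ft_force: [2.6, 0.8, 5.2]
yawy -2.8330732943715478 [ 0.33662434 -0.30439122  0.05765254]
ft_force: [3.1, 1.0, 5.5]
yawy -7.415975218304686 [ 0.26697103 -0.36678537  0.03209742]
ft_force: [1.6, 0.3, 5.5]
yawy -10.831290933349157 [ 0.12070714 -0.32879849  0.27922898]
```

```bash
M() { python3 -c "
from h import *
s=get_state();print('yawy',np.degrees(np.arctan2(s['eef_rot'][1,1],s['eef_rot'][0,1])),s['moment'])"; }
python3 -m jog '[{"wx":0,"wy":0,"wz":0.05,"x":0,"y":0,"z":0,"jaw":0},{"wx":0,"wy":0,"wz":0.05,"x":0,"y":0,"z":0,"jaw":0},{"wx":0,"wy":0,"wz":0.05,"x":0,"y":0,"z":0,"jaw":0}]' | grep ft; M
python3 -m jog '[{"wx":0,"wy":0,"wz":0.05,"x":0,"y":0,"z":0,"jaw":0},{"wx":0,"wy":0,"wz":0.05,"x":0,"y":0,"z":0,"jaw":0},{"wx":0,"wy":0,"wz":0.05,"x":0,"y":0,"z":0,"jaw":0}]'| grep ft; M
python3 - <<'E'
from h import *
p=camera_params("wrist");im=snapshot("wrist")[:,:,::-1].copy();cv2.imwrite("pics/w7.png",im)
cv2.imwrite("pics/crop5.png",cv2.resize(im[120:280,150:370],(660,480),interpolation=cv2.INTER_CUBIC))
E
```

```text
ft_force: [2.2, -0.0, 5.4]
yawy -13.656996175587581 [ 0.02446852 -0.24373909  0.69855338]
ft_force: [2.3, 1.0, 5.8]
yawy -16.50116386829331 [ 0.18978581 -0.25266664  0.81967053]
```

View pics/crop5.png

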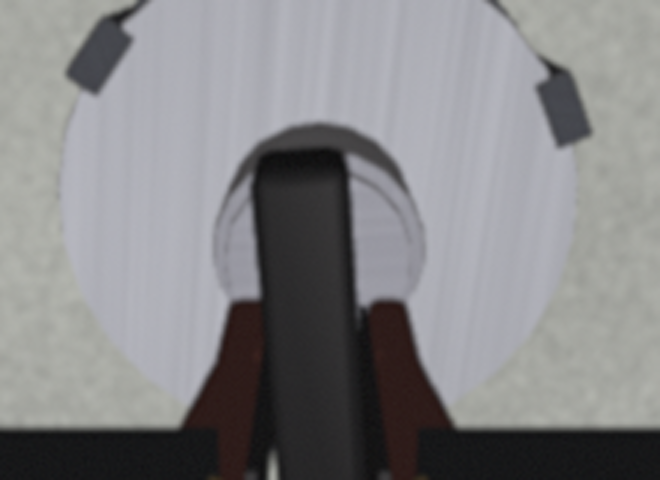

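The view shows the disc seated on the collar. The moment rose to 0.8 N m and the bar began to twist in the pads after 1.32 rad of turn, so the plug is at its hard stop. Easing back slightly, releasing and lifting.

```bash
python3 -m jog '[{"wx":0,"wy":0,"wz":-0.03,"x":0,"y":0,"z":-0.05,"jaw":0},{"wx":0,"wy":0,"wz":-0.03,"x":0,"y":0,"z":-0.05,"jaw":0.8},{"wx":0,"wy":0,"wz":-0.03,"x":0,"y":0,"z":-0.05,"jaw":0.8},{"wx":0,"wy":0,"wz":-0.03,"x":0,"y":0,"z":-0.05,"jaw":0.8},{"wx":0,"wy":0,"wz":-0.03,"x":0,"y":0,"z":-0.05,"jaw":0.8}]'
python3 -m jog '[{"wx":0,"wy":0,"wz":0,"x":0,"y":0,"z":0,"jaw":0.8},{"wx":0,"wy":0,"wz":0,"x":0,"y":0,"z":0,"jaw":0.8},{"wx":0,"wy":0,"wz":0,"x":0,"y":0,"z":0,"jaw":0.8},{"wx":0,"wy":0,"wz":0,"x":0,"y":0,"z":0,"jaw":0.8},{"wx":0,"wy":0,"wz":0,"x":0,"y":0,"z":0,"jaw":0.8}]'
python3 -m jog '[{"wx":0,"wy":0,"wz":0,"x":0,"y":0,"z":-3,"jaw":0.8},{"wx":0,"wy":0,"wz":0,"x":0,"y":0,"z":-6,"jaw":0.8},{"wx":0,"wy":0,"wz":0,"x":0,"y":0,"z":-9,"jaw":0.8},{"wx":0,"wy":0,"wz":0,"x":-6,"y":0,"z":-9,"jaw":0.8},{"wx":0,"wy":0,"wz":0,"x":-6,"y":0,"z":-9,"jaw":0.8}]'
python3 - <<'E'
from h import *
p=camera_params("wrist");im=snapshot("wrist")[:,:,::-1].copy();s=snapshot("scene")[:,:,::-1].copy()
cv2.imwrite("pics/w8.png",im);np.save("w8.npy",p);cv2.imwrite("pics/s2.png",s)
cv2.imwrite("pics/final.png",np.hstack([cv2.resize(im[0:288],(400,225)),cv2.resize(s[135:315,120:440],(400,225),interpolation=cv2.INTER_CUBIC)]))
a=bar(im,p,(.569,-.149,.2));P=[plane(p,x,.208) for x in a];d=P[0]-P[1]
print((P[0]+P[1])/2,np.linalg.norm(d),"bar yaw",np.degrees(np.arctan2(d[1],d[0])))
E
```

```text
t: 12.05
ee_pos: [0.568, -0.1491, 0.1881]
eef_rot: [[0.259, 0.966, -0.001], [0.966, -0.259, 0.0], [-0.0, -0.001, -1.0]]
ft_force: [-0.2, -0.4, 0.4]
grip_width: 0.0443
t: 12.55
ee_pos: [0.5682, -0.1491, 0.1886]
eef_rot: [[0.259, 0.966, 0.0], [0.966, -0.259, -0.0], [-0.0, 0.0, -1.0]]
ft_force: [-0.3, 0.4, -0.0]
grip_width: 0.0704
t: 13.05
ee_pos: [0.5522, -0.21, 0.28]
eef_rot: [[0.261, 0.965, 0.002], [0.965, -0.261, -0.003], [-0.002, 0.002, -1.0]]
ft_force: [0.5, -0.1, -0.5]
grip_width: 0.0708
bar px [[249.10000610351562, 57.20000076293945], [263.70001220703125, 176.89999389648438]] size [120.6  19.7] area 590
[ 0.56998918 -0.14991048  0.208     ] 0.0869143506033268 bar yaw 82.03594353095637
```

View pics/final.png

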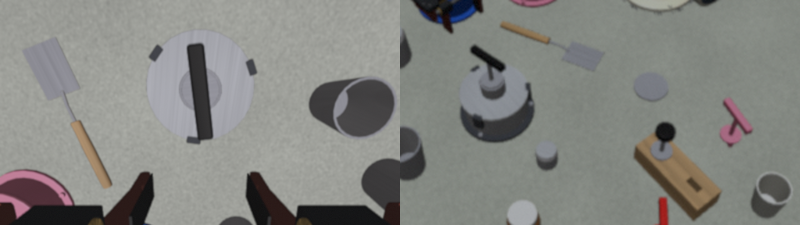

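The final view shows the T-key standing in the steel pot's lock with its disc on the collar, the knob key still in the rack, and the gripper clear. The bar's yaw went from 154.8° to 82.0°, which is 1.27 rad. Less 0.26 rad of play, that fits the hard stop.

```bash
python3 -c "
from bench import *
print(hand_in())"
```

```text
the job is handed in; nothing more can be done
None
```

I put the T-key fully into the steel pot's lock, turned it clockwise to what the checks show is the hard stop, let go and backed off. I handed the job in at about 13 s; it reports no verdict.

- **Seating:** contact came with the tool at z 0.1897. That puts the disc's underside at 0.123, against a collar rim measured at 0.124 from two wrist views.
- **Turning:** the moment jumped from about 0.1 to 0.8 N m after roughly 1.3 rad, and the bar started to twist a few degrees in the pads.
- **Final angle:** the last picture gives 1.27 rad of key turn. Less the 0.26 rad of play, the plug turned about 1.01 rad, which fits the stop at 1.05 with a start near 0.04. The lock angle was inferred, not read directly.
- **Final scene:** the key stands upright in the lock with its disc on the collar, and the round-knobbed key is still in the rack. The gripper is about 10 cm clear with no force on it. The largest force I read was about 10 N.
- **Disagreements:** the held key first looked about 1.4 mm off to the side. That came from reading the tool pose 0.05 s after the picture, and I corrected it before going down. The yaw from the last picture (82°) and from the tool when the stop was reached (about 79°) differ by about 3°. I put that down to the twist in the grip and the coarse colour mask.

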